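Rack the tea tubes by length beside the kettle

ROBOT

A 6-joint arm with a two-finger parallel gripper is mounted at the origin on the work surface. World frame = base frame: x ahead of the robot, y to its left, z up, the work surface at z = 0. Lengths are in m, angles in rad, forces in N, time in s.
With the tool pointing down it reaches from about 0.425 to 0.95 m from the base axis. Payload 3.5 kg.
Tool frame: the origin (TCP) lies between the finger pads; the fingertips stand 19 mm ahead of it and the grasp point (between the pads) is the TCP; z points along the fingers, y is the line along which they close (so a half turn about z gives the same grasp; the last joint's range is limited). The gripper opens to 85 mm and grips with 20 to 120 N. Pads are 22 mm wide; open, the fingers measure 114 mm over their backs; the gripper's body (76 mm by 85 mm) begins 54 mm behind the grasp point. The pads swing forward as they close: fully open they stand 13 mm farther back than shut.
Start: joints at [1.088, 0.286, 1.577, -0, 1.279, -0.15], TCP at [0.22, 0.638, 0.25] pointing down, gripper open.
Joint ranges: [-2.77, 2.77], [-0.9, 2.22], [0.21, 2.48], [-1.53, 4.67], [0.24, 2.81], [-2.84, 2.84]. Speed limits (rad/s): [2.79, 2.79, 3.14, 3.14, 3.14, 3.14].

INTERFACE

Orientations are given as a unit quaternion [x, y, z, w].
In Python, from plant import get_state, cams, ctrl gives the robot as it stands. The module is installed in compiled form; this text tells all that it offers.
- The arm moves only by the tool jog_arm, never from a script. Its argument "deltas" is text: rows parted by semicolons, each of 6 numbers parted by spaces: the shift along the world's x, y, z normalised to -1 to 1, where 1 is 0.02 m, then the turn, a rotation vector about the world's x, y, z normalised to -1 to 1, where 1 is 0.1 rad. In form: x y z ax ay az; .... A call has 1 to 20 rows; each row shifts and turns the commanded pose from where the row before left it; what a row does not reach is not made up. A row lasts 1/8 s, in which the tool goes at most 62.5 mm and 10.7 degrees, less where a joint would pass 70% of its speed; a pose out of reach is approached as far as the arm can. A call with a number of a shift or a turn outside -1 to 1 is refused whole. A call with a gripper value outside its range is refused whole. "gripper" is the opening, from 0 (shut) to 1 (fully open), set as the call begins (left out, the last holds). The fingers move at their own pace and stop on an object; "squeeze" is the grip in N (left out, the last holds). Time passes only in rows, so rows that do not move let the fingers close. It gives the time, the measured TCP pose, the force, the opening and the grip force at its end, in the units of the state.
- get_state(): the state, without advancing time (a new reading comes with each control period).
- cams.read_camera(name): name is "scene" or "top"; returns a dict with "color" (420x560x3 uint8, blue, green, red), "vfov" (degrees; the focal length in pixels is half the picture's height over the tangent of half this angle, whatever the lens; pixels are square), "cx", "cy" (the principal point, pixels), "rvec" (rotation vector, rad) and "tvec" (3), from world to camera coordinates, as OpenCV has them. Camera axes: x right, y down, z forward; pixel columns grow to the right and rows downward; lengths in m; the calibration is good to about 2 mm. A picture is of the moment at which its call begins. There is no depth.
- ctrl.sign_off(): hands the job in; it is judged then, once.
The state is a dict: "time": time; "qpos": joint angles; "dq": joint speeds; "joint_efforts": joint torques, N m; "eef_pos": TCP position; "tcp_rot": TCP orientation; "contact_force": force on the tool from outside, world axes, zero at the start; "wrist_torque": the same for the moment, N m; "opening": opening from 0.0 (shut) to 1.0 (fully open); "finger_force": force on a finger pad.
Only numpy, scipy, OpenCV 4.12 (cv2) and the standard library are available. Lean on these libraries where they do the work, as an engineer would, in place of code of your own. Each camera call takes 0.05 s, during which the arm holds its last target. There are 200 camera calls.

TASK

Lay the four steel tea tubes in the four wooden cradles in order of length, one to a cradle: the longest in the cradle at the kettle's end of the row, then each shorter one in turn, the shortest at the far end. Each tube should lie still between its cradle's two ribs, lined up with them and centred along the cradle. Leave the kettle and the green glass standing where they are.

Things in the scene. Friction and masses are not known exactly. Their poses are not given: they have to be found in the camera images.
- tube_a: The shortest of four closed brushed-steel tea tubes: plain round cylinder, diameter 42 mm, length 70 mm, 90 g give or take 25 %, lying on its side on the worktop (it can roll). Origin at mid-length on its axis (21 mm above the worktop at the start); its x axis runs along the cylinder. The four differ only in length (70, 92, 114, 136 mm).
- tube_b: The second shortest of four closed brushed-steel tea tubes: plain round cylinder, diameter 42 mm, length 92 mm, 110 g give or take 25 %, lying on its side on the worktop (it can roll). Origin at mid-length on its axis (21 mm above the worktop at the start); its x axis runs along the cylinder. The four differ only in length (70, 92, 114, 136 mm).
- tube_c: The second longest of four closed brushed-steel tea tubes: plain round cylinder, diameter 42 mm, length 114 mm, 130 g give or take 25 %, lying on its side on the worktop (it can roll). Origin at mid-length on its axis (21 mm above the worktop at the start); its x axis runs along the cylinder. The four differ only in length (70, 92, 114, 136 mm).
- tube_d: The longest of four closed brushed-steel tea tubes: plain round cylinder, diameter 42 mm, length 136 mm, 150 g give or take 25 %, lying on its side on the worktop (it can roll). Origin at mid-length on its axis (21 mm above the worktop at the start); its x axis runs along the cylinder. The four differ only in length (70, 92, 114, 136 mm).
- cradle_1: Fixed wooden cradle, at the -y end; four alike in a row along y, 92 mm apart. Base 90 x 54 x 5 mm with two round 10 mm ribs along x, 14 mm either side of its middle, 86 mm long, tops at z 15 mm. Origin: centre of the base's underside, 6 mm above the worktop, on a board. A tube between the ribs has its axis 32 mm above the origin; long ones overhang.
- cradle_2: Fixed wooden cradle, second from the -y end; four alike in a row along y, 92 mm apart. Base 90 x 54 x 5 mm with two round 10 mm ribs along x, 14 mm either side of its middle, 86 mm long, tops at z 15 mm. Origin: centre of the base's underside, 6 mm above the worktop, on a board. A tube between the ribs has its axis 32 mm above the origin; long ones overhang.
- cradle_3: Fixed wooden cradle, third from the -y end; four alike in a row along y, 92 mm apart. Base 90 x 54 x 5 mm with two round 10 mm ribs along x, 14 mm either side of its middle, 86 mm long, tops at z 15 mm. Origin: centre of the base's underside, 6 mm above the worktop, on a board. A tube between the ribs has its axis 32 mm above the origin; long ones overhang.
- cradle_4: Fixed wooden cradle, at the +y end; four alike in a row along y, 92 mm apart. Base 90 x 54 x 5 mm with two round 10 mm ribs along x, 14 mm either side of its middle, 86 mm long, tops at z 15 mm. Origin: centre of the base's underside, 6 mm above the worktop, on a board. A tube between the ribs has its axis 32 mm above the origin; long ones overhang.
- kettle: Loose steel kettle on a black foot, 140 mm across and 186 mm high, standing beyond one end of the row of cradles (either end; its spout points to the robot, its black handle away). Origin at the centre of its underside, z up. At the other end stands a white caddy with a wooden lid, 114 mm across, 156 mm high.
- glass: Small loose empty green glass tumbler, 56 mm across and 60 mm high, standing upright among the tubes. Origin at the centre of its underside, z up.
There are look-alikes about, which are no part of the job. Leave any purple look-alike of the tube_d alone.

How it is judged:
At the end, for the whole second after the job is handed in: Longest tube at the kettle's end, in order. Each in its cradle within 15 mm along and 8 mm across its middle, axis 26 to 38 mm above the cradle's origin, within 0.15 rad of the ribs, at rest (0.02 m/s, 0.3 rad/s). Kettle and glass within 25 mm of their start, glass tilt under 0.3 rad (((y of kettle in the frame of cradle_2 above 0.05 m and (x of tube_a in the frame of cradle_1 between -0.015 and 0.015 m and y of tube_a in the frame of cradle_1 between -0.008 and 0.008 m and z of tube_a in the frame of cradle_1 between 0.026 and 0.038 m and angle between the x axis of tube_a and the x axis of cradle_1, either way round below 0.15 rad) and (x of tube_b in the frame of cradle_2 between -0.015 and 0.015 m and y of tube_b in the frame of cradle_2 between -0.008 and 0.008 m and z of tube_b in the frame of cradle_2 between 0.026 and 0.038 m and angle between the x axis of tube_b and the x axis of cradle_2, either way round below 0.15 rad) and (x of tube_c in the frame of cradle_3 between -0.015 and 0.015 m and y of tube_c in the frame of cradle_3 between -0.008 and 0.008 m and z of tube_c in the frame of cradle_3 between 0.026 and 0.038 m and angle between the x axis of tube_c and the x axis of cradle_3, either way round below 0.15 rad) and (x of tube_d in the frame of cradle_4 between -0.015 and 0.015 m and y of tube_d in the frame of cradle_4 between -0.008 and 0.008 m and z of tube_d in the frame of cradle_4 between 0.026 and 0.038 m and angle between the x axis of tube_d and the x axis of cradle_4, either way round below 0.15 rad)) or (y of kettle in the frame of cradle_2 below 0.05 m and (x of tube_d in the frame of cradle_1 between -0.015 and 0.015 m and y of tube_d in the frame of cradle_1 between -0.008 and 0.008 m and z of tube_d in the frame of cradle_1 between 0.026 and 0.038 m and angle between the x axis of tube_d and the x axis of cradle_1, either way round below 0.15 rad) and (x of tube_c in the frame of cradle_2 between -0.015 and 0.015 m and y of tube_c in the frame of cradle_2 between -0.008 and 0.008 m and z of tube_c in the frame of cradle_2 between 0.026 and 0.038 m and angle between the x axis of tube_c and the x axis of cradle_2, either way round below 0.15 rad) and (x of tube_b in the frame of cradle_3 between -0.015 and 0.015 m and y of tube_b in the frame of cradle_3 between -0.008 and 0.008 m and z of tube_b in the frame of cradle_3 between 0.026 and 0.038 m and angle between the x axis of tube_b and the x axis of cradle_3, either way round below 0.15 rad) and (x of tube_a in the frame of cradle_4 between -0.015 and 0.015 m and y of tube_a in the frame of cradle_4 between -0.008 and 0.008 m and z of tube_a in the frame of cradle_4 between 0.026 and 0.038 m and angle between the x axis of tube_a and the x axis of cradle_4, either way round below 0.15 rad))) and linear speed of each of tube_a, tube_b, tube_c, tube_d below 0.02 m/s and angular speed of each of tube_a, tube_b, tube_c, tube_d below 0.3 rad/s and distance of each of kettle, glass from where it was at the start of the episode below 0.025 m and angle between glass's own z axis and vertical below 0.3 rad); the robot touches nothing.
It fails at once if the kettle is shoved more than 25 mm (distance of kettle from where it was at the start of the episode above 0.025 m).
It fails at once if the green glass is shoved more than 25 mm or tipped over (distance of glass from where it was at the start of the episode above 0.025 m or angle between glass's own z axis and vertical above 0.3 rad).
It also fails if it takes over 104 s, if anything falls off the work surface, if the arm or the gripper's body presses on something with over 40 N, if the wrist force passes 120 N, or if a joint passes its speed limit or range.

## Working session

There is one attempt and no reset: what is moved stays moved. The work goes in short steps, Python scripts to look and compute and a tool call to move; the robot and the scene stay as the last step left them, time stands still between calls to the robot, and variables do not carry over. Pictures are saved under pics/ and viewed, at most 14 in all, crops included, and the job is handed in when it is done.

Besides the shell and the picture viewer there is one more tool, called after "Emit:" as name(argument=value, ...), one argument or row to a line, values as JSON. jog_arm: Moves the arm, as the interface text tells. Its arguments: {"type":"object","properties":{"deltas":{"type":"string"},"gripper":{"type":"number"},"squeeze":{"type":"number"}},"required":["deltas"]}

```bash
mkdir -p pics; cat > h.py <<'E'
import numpy as np, cv2
from plant import get_state, cams, ctrl
def shot(name,fn):
    d=cams.read_camera(name); cv2.imwrite(fn,d["color"]); 
    np.savez(fn+'.npz',**{k:np.array(v) for k,v in d.items()}); return d
def K(d):
    f=d["color"].shape[0]/2/np.tan(np.radians(d["vfov"])/2)
    return np.array([[f,0,d["cx"]],[0,f,d["cy"]],[0,0,1.]])
def w(d,u,v,z):
    R=cv2.Rodrigues(np.array(d["rvec"],float))[0]; t=np.array(d["tvec"],float).ravel()
    c=-R.T@t; r=R.T@np.linalg.inv(K(d))@[u,v,1]
    return c+r*(z-c[2])/r[2]
def px(d,P):
    return cv2.projectPoints(np.array(P,float).reshape(-1,1,3),np.array(d["rvec"],float),np.array(d["tvec"],float),K(d),None)[0].reshape(-1,2)
E
python3 - <<'E'
from h import *
for n in("scene","top"):
    d=shot(n,f"pics/{n}0.png"); R=cv2.Rodrigues(np.array(d["rvec"],float))[0]
    print(n,d["vfov"],d["cx"],d["cy"],(-R.T@np.array(d["tvec"]).ravel()).round(3))
    cv2.imwrite(f"pics/{n}0b.png",cv2.resize(d["color"],(800,600),interpolation=cv2.INTER_CUBIC))
print(get_state())
E
```

```text
scene 57.98217161657184 276.21354595359276 215.29996688316527 [0.964 0.44  0.998]
top 57.91127066916234 274.23057569225494 198.83690514482953 [0.324 0.028 0.998]
{'time': 0.1, 'qpos': array([ 1.08797279e+00,  2.87112720e-01,  1.57803590e+00, -4.68777644e-06,
        1.27860747e+00, -1.49979198e-01]), 'dq': array([-1.11242796e-03,  1.41566884e-04, -3.56922350e-03, -3.85598310e-04,
        2.46749408e-03,  4.42692414e-05]), 'joint_efforts': array([ 8.94567784e-04, -4.07294548e+01, -2.93700081e+01, -1.34351103e-04,
        3.45699089e-03,  1.86955765e-05]), 'eef_pos': array([0.22024269, 0.63746882, 0.24905882]), 'tcp_rot': array([ 1.65654254e-01,  9.86183298e-01, -1.02872157e-03, -3.34442756e-04]), 'contact_force': array([0.08870832, 1.08285259, 0.89870755]), 'wrist_torque': array([ 0.02566553, -0.00892203, -0.01611183]), 'finger_force': 0.0, 'opening': 0.9980187743361365}
```

View pics/top0b.png

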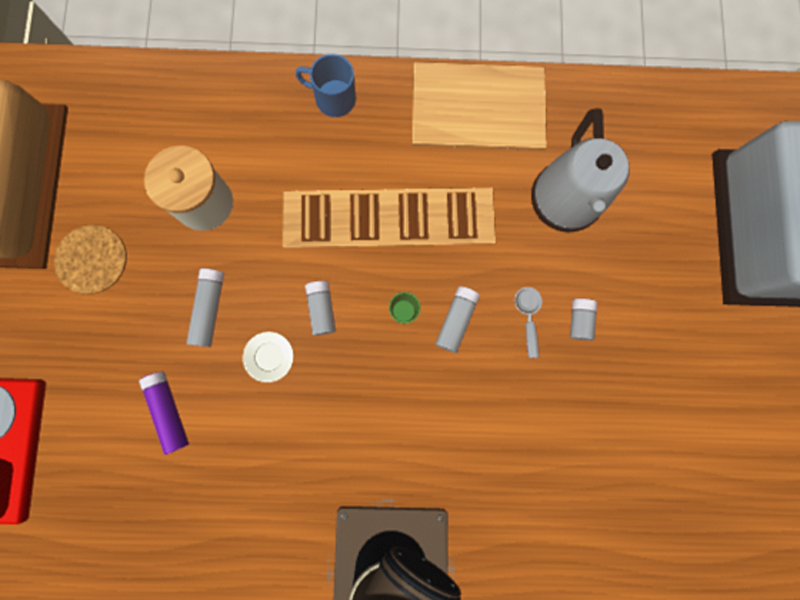

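View pics/scene0b.png

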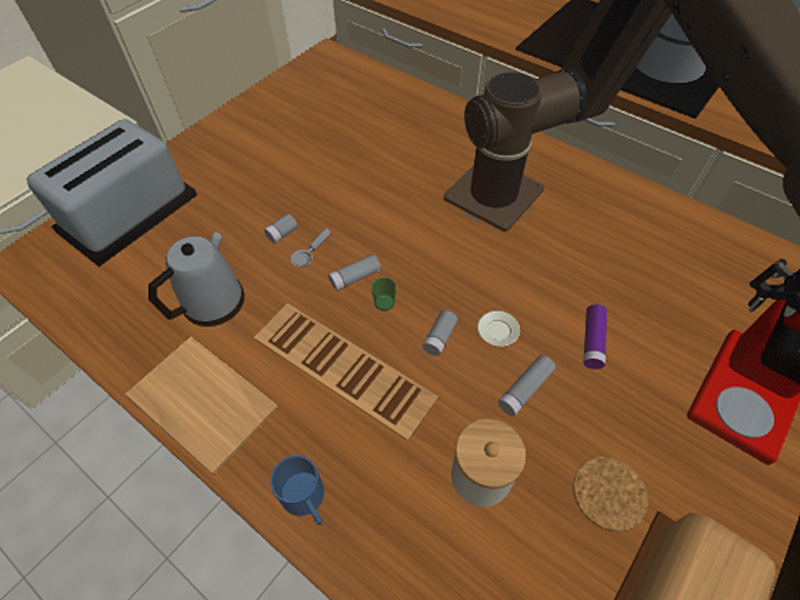

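Top view (800x600) shows the cradles at columns 316–462, row 216. The kettle is at (575,185), on the -y side, and the caddy is on the left (+y). Candidates for the tubes:
- (205,307): long
- (319,307): second shortest
- (458,319): second longest
- (583,319): shortest
- (163,413): the purple look-alike, to be left alone
- (528,320): a spoon/strainer, not a tube

I'll check these in one crop.

```bash
cat > crop.py <<'E'
from h import *
im=cv2.imread("pics/top0.png")
a=cv2.resize(im[185:252,125:285],None,fx=5,fy=5,interpolation=cv2.INTER_CUBIC)[:300]
b=cv2.resize(im[185:252,265:425],None,fx=5,fy=5,interpolation=cv2.INTER_CUBIC)[:300]
cv2.imwrite("pics/c1.png",np.vstack([a,b]))
c=cv2.resize(im[128:176,195:355],None,fx=5,fy=5,interpolation=cv2.INTER_CUBIC)
cv2.imwrite("pics/c2.png",c)
E
python3 crop.py
```

```text
(no output)
```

View pics/c1.png

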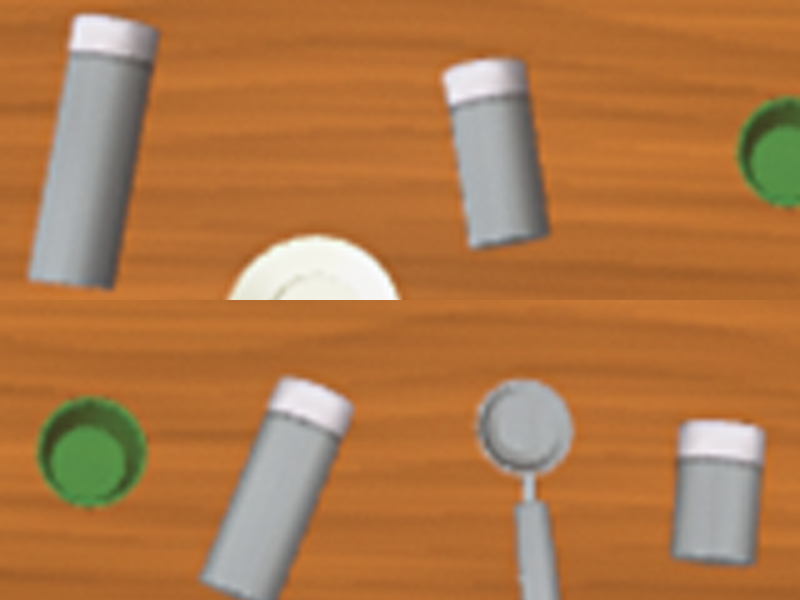

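View pics/c2.png

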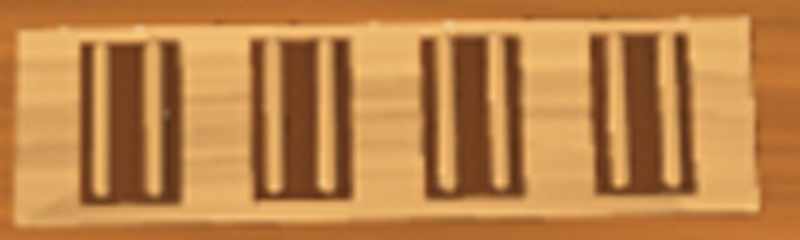

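The crop confirms the four steel tubes by length. From left to right they are d, b, c and a, with the glass between b and c. Now the metric positions.

```bash
cat > meas.py <<'E'
from h import *
d=dict(np.load("pics/top0.png.npz"))
def q(pts,ou,ov,z): return np.array([w(d,(U+.5)/5-.5+ou,(V+.5)/5-.5+ov,z) for U,V in pts])
T={'d':(125,[(72,18),(158,28),(28,279),(113,290)]),'b':(125,[(443,72),(525,60),(470,248),(550,236)]),
'c':(265,[(283,78),(353,106),(200,282),(275,302)]),'a':(265,[(680,122),(766,128),(672,257),(756,266)])}
for k,(o,p) in T.items():
    P=q(p,o,185,.021); f=(P[0]+P[1])/2; n=(P[2]+P[3])/2; v=f-n
    print(k,((f+n)/2).round(4),'len',np.linalg.norm(v).round(4),'wid',np.linalg.norm(P[0]-P[1]).round(4),'yaw',np.arctan2(v[1],v[0]).round(3),'reach',np.hypot(*((f+n)/2)[:2]).round(3))
print('glass',q([(92,152)],265,185,.06).round(4))
for k,p in {4:[(80,43),(178,40),(182,203),(84,206)],3:[(250,40),(348,37),(352,200),(254,202)],2:[(420,37),(520,34),(525,197),(425,199)],1:[(590,35),(688,33),(695,194),(597,196)]}.items():
    P=q(p,195,128,.011); f=(P[0]+P[1])/2; n=(P[2]+P[3])/2; v=f-n
    print(k,P.mean(0).round(4),'len',np.linalg.norm(v).round(4),'wid',np.linalg.norm(P[0]-P[1]).round(4),'yaw',np.arctan2(v[1],v[0]).round(3))
E
python3 meas.py
python3 -c "
from h import *
d=dict(np.load('pics/scene0.png.npz'))
P=[]
print(w(d,60*.7,0,0))"
```

```text
d [0.4335 0.3469 0.021 ] len 0.1362 wid 0.045 yaw -0.085 reach 0.555
b [0.439  0.1398 0.021 ] len 0.0927 wid 0.0429 yaw 0.193 reach 0.461
c [ 0.4266 -0.1094  0.021 ] len 0.1128 wid 0.0392 yaw -0.372 reach 0.44
a [ 0.4323 -0.3391  0.021 ] len 0.0718 wid 0.0453 yaw -0.097 reach 0.549
glass [[ 0.4394 -0.011   0.06  ]]
4 [0.6102 0.1577 0.011 ] len 0.0905 wid 0.0528 yaw 0.073
3 [0.615  0.0667 0.011 ] len 0.0904 wid 0.053 yaw 0.059
2 [ 0.6197 -0.0255  0.011 ] len 0.0906 wid 0.0544 yaw 0.05
1 [ 0.624  -0.1173  0.011 ] len 0.09 wid 0.0535 yaw 0.048
[ 1.03679037e-01 -1.79964769e+00 -1.11022302e-16]
```

Sizes match (lengths within 2 mm, bases 90x54, spacing about 92, row yaw about 0.05). The kettle is at the -y end, so d goes to cradle 1, c to 2, b to 3 and a to 4. I'll start with tube d.

Emit:
jog_arm(
  deltas=".667 -.908 -.4 0 0 .155;.667 -.908 -.4 0 0 .155;.667 -.908 -.4 0 0 .155;.667 -.908 -.4 0 0 .155;.667 -.908 -.4 0 0 .155;.667 -.908 -.4 0 0 .155;.667 -.908 -.4 0 0 .155;.667 -.908 -.4 0 0 .155;.667 -.908 -.4 0 0 .155;.667 -.908 -.4 0 0 .155;.667 -.908 -.4 0 0 .155;.667 -.908 -.4 0 0 .155;.667 -.908 -.4 0 0 .155;.667 -.908 -.4 0 0 .155;.667 -.908 -.4 0 0 .155;.667 -.908 -.4 0 0 .155;0 0 0 0 0 0;0 0 0 0 0 0",
  gripper=0.75,
  squeeze=40,
)

```text
time: 2.35
eef_pos: [0.4336, 0.3476, 0.1223]
tcp_rot: [0.043, 0.999, 0.0, -0.0]
contact_force: [-0.5, 1.2, -0.0]
opening: 0.752
finger_force: 0.0
```

```bash
cat > go.py <<'E'
import sys
from h import *
from scipy.spatial.transform import Rotation as Ro
s=get_state(); x=Ro.from_quat(s["tcp_rot"]).as_matrix()
y=np.arctan2(x[1,0],x[0,0]); y=(y+np.pi/2)%np.pi-np.pi/2
print('t',round(s['time'],2),'tcp',s['eef_pos'].round(4),'yaw',y.round(3),'tilt',x[:,2].round(3),'F',s['contact_force'].round(1),'op',round(s['opening'],3),'ff',round(s['finger_force'],1))
if len(sys.argv)>1:
    t=np.array(eval(sys.argv[1])); print('units',((t[:3]-s['eef_pos'])/.02).round(3),((t[3]-y)/.1).round(3))
E
python3 go.py .4335,.3469,.027,-.085
```

```text
t 2.35 tcp [0.4336 0.3476 0.1223] yaw -0.085 tilt [-0.  0. -1.] F [-0.5  1.2 -0. ] op 0.752 ff 0.0
units [-0.007 -0.036 -4.763] 0.001
```

Emit:
jog_arm(
  deltas="0 -.03 -.95 0 0 0;0 0 -.95 0 0 0;0 0 -.95 0 0 0;0 0 -.95 0 0 0;0 0 -.96 0 0 0;0 0 0 0 0 0",
)

```text
time: 3.1
eef_pos: [0.4325, 0.346, 0.0247]
tcp_rot: [0.042, 0.999, -0.001, -0.002]
contact_force: [0.7, 0.6, -0.0]
opening: 0.748
finger_force: 0.0
```

Emit:
jog_arm(
  deltas="0 0 0 0 0 0;0 0 0 0 0 0;0 0 0 0 0 0;0 0 0 0 0 0;0 0 0 0 0 0",
  gripper=0,
)

```text
time: 3.72
eef_pos: [0.4345, 0.3471, 0.0279]
tcp_rot: [0.042, 0.999, 0.0, 0.001]
contact_force: [-0.4, 0.4, 2.8]
opening: 0.476
finger_force: 40.9
```

```bash
python3 go.py .6241,-.1174,.15,.05
```

```text
t 3.73 tcp [0.4345 0.3471 0.0279] yaw -0.085 tilt [ 0.001  0.001 -1.   ] F [-0.4  0.4  2.8] op 0.476 ff 40.9
units [  9.478 -23.227   6.103] 1.348
```

Emit:
jog_arm(
  deltas="0 0 1 0 0 0;0 0 1 0 0 0;0 0 1 0 0 0;0 0 1 0 0 0;.365 -.893 .05 0 0 .052;.365 -.893 .05 0 0 .052;.365 -.893 .05 0 0 .052;.365 -.893 .05 0 0 .052;.365 -.893 .05 0 0 .052;.365 -.893 .05 0 0 .052;.365 -.893 .05 0 0 .052;.365 -.893 .05 0 0 .052;.365 -.893 .05 0 0 .052;.365 -.893 .05 0 0 .052;.365 -.893 .05 0 0 .052;.365 -.893 .05 0 0 .052;.365 -.893 .05 0 0 .052;.365 -.893 .05 0 0 .052;.365 -.893 .05 0 0 .052;.365 -.893 .05 0 0 .052",
)

```text
time: 6.22
eef_pos: [0.5506, 0.0604, 0.1236]
tcp_rot: [0.001, 1.0, 0.0, -0.0]
contact_force: [0.5, -0.1, -1.9]
opening: 0.478
finger_force: 40.8
```

Emit:
jog_arm(
  deltas=".365 -.893 0 0 0 .052;.365 -.893 0 0 0 .052;.365 -.893 0 0 0 .052;.365 -.893 0 0 0 .052;.365 -.893 0 0 0 .052;.365 -.893 0 0 0 .052;.365 -.893 0 0 0 .052;.365 -.893 0 0 0 .052;.365 -.893 0 0 0 .052;.365 -.893 0 0 0 .052;0 0 0 0 0 0;0 0 0 0 0 0",
)

```text
time: 7.72
eef_pos: [0.6235, -0.1173, 0.1229]
tcp_rot: [-0.025, 1.0, 0.0, -0.0]
contact_force: [0.6, 0.1, -1.9]
opening: 0.479
finger_force: 40.8
```

```bash
python3 go.py .6241,-.1174,.045,.05; python3 - <<'E'
from h import *
d=shot("top","pics/t1.png")
a=cv2.resize(d["color"][110:190,190:370],None,fx=4,fy=4,interpolation=cv2.INTER_CUBIC)
s=shot("scene","pics/s1.png")["color"]
print(px(dict(np.load("pics/s1.png.npz")),[[.624,-.117,.02]]))
b=cv2.resize(s[180:320,140:320],None,fx=4,fy=4,interpolation=cv2.INTER_CUBIC)[:280]
cv2.imwrite("pics/c3.png",np.vstack([a,b]))
E
```

```text
t 7.72 tcp [ 0.6235 -0.1173  0.1229] yaw 0.05 tilt [-0.001  0.001 -1.   ] F [ 0.6  0.1 -1.9] op 0.479 ff 40.8
units [ 0.032 -0.006 -3.893] -0.003
[[203.72619164 230.26503772]]
```

View pics/c3.png

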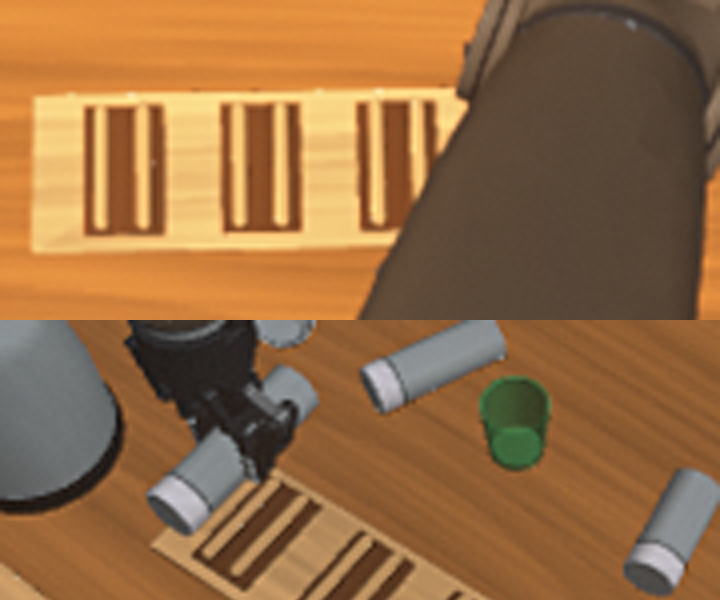

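The upper half (top camera) has cradle 1 hidden by the forearm at (560,150). The lower half (scene camera) shows tube d held level above cradle 1, cap at (180,505), parallel to the ribs and clear of the kettle. I'll lower it now.

Emit:
jog_arm(
  deltas=".03 0 -.9 0 0 0;0 0 -.9 0 0 0;0 0 -.9 0 0 0;0 0 -.7 0 0 0;0 0 -.4 0 0 0;0 0 0 0 0 0;0 0 0 0 0 0",
)

```text
time: 8.7
eef_pos: [0.6248, -0.1177, 0.0478]
tcp_rot: [-0.025, 1.0, -0.0, 0.001]
contact_force: [-0.8, 0.0, -1.4]
opening: 0.476
finger_force: 40.9
```

Emit:
jog_arm(
  deltas="0 0 0 0 0 0;0 0 0 0 0 0;0 0 0 0 0 0",
  gripper=0.72,
)

```text
time: 9.07
eef_pos: [0.6247, -0.1177, 0.0477]
tcp_rot: [-0.025, 1.0, -0.0, 0.0]
contact_force: [-0.5, -0.1, 0.2]
opening: 0.723
finger_force: 0.0
```

```bash
python3 go.py .4266,-.1094,.12,-.372
```

```text
t 9.07 tcp [ 0.6247 -0.1177  0.0477] yaw 0.05 tilt [ 0.001 -0.    -1.   ] F [-0.5 -0.1  0.2] op 0.723 ff 0.0
units [-9.903  0.414  3.615] -4.224
```

Emit:
jog_arm(
  deltas="0 0 .9 0 0 0;0 0 .9 0 0 0;0 0 .9 0 0 0;0 0 .9 0 0 0;-.9 .04 0 0 0 -.384;-.9 .04 0 0 0 -.384;-.9 .04 0 0 0 -.384;-.9 .04 0 0 0 -.384;-.9 .04 0 0 0 -.384;-.9 .04 0 0 0 -.384;-.9 .04 0 0 0 -.384;-.9 .04 0 0 0 -.384;-.9 .04 0 0 0 -.384;-.9 .04 0 0 0 -.384;-.9 .04 0 0 0 -.384;0 0 0 0 0 0;0 0 0 0 0 0",
)

```text
time: 11.2
eef_pos: [0.4271, -0.109, 0.1199]
tcp_rot: [0.185, 0.983, -0.0, 0.001]
contact_force: [-0.1, -0.3, -0.0]
opening: 0.723
finger_force: 0.0
```

```bash
python3 go.py .4266,-.1094,.027,-.372; python3 - <<'E'
from h import *
d=shot("top","pics/t2.png")
a=cv2.resize(d["color"][100:175,260:380],None,fx=4,fy=4,interpolation=cv2.INTER_CUBIC)
s=shot("scene","pics/s2.png")["color"]
b=cv2.resize(s[160:290,150:270],None,fx=4,fy=4,interpolation=cv2.INTER_CUBIC)[:300]
b=cv2.resize(s[185:260,150:270],None,fx=4,fy=4,interpolation=cv2.INTER_CUBIC)
cv2.imwrite("pics/c4.png",np.vstack([a,b]))
E
```

```text
t 11.2 tcp [ 0.4271 -0.109   0.1199] yaw -0.372 tilt [ 0.002 -0.001 -1.   ] F [-0.1 -0.3 -0. ] op 0.723 ff 0.0
units [-0.025 -0.018 -4.645] -0.004
```

View pics/c4.png

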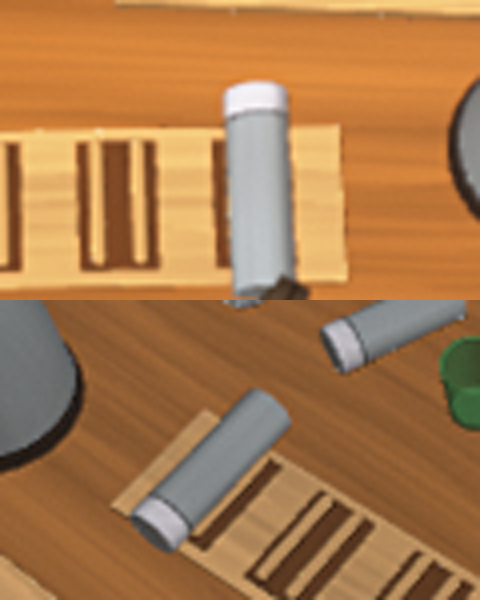

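Tube d lies in cradle 1, upper panel ends at about (257,88) and (266,296). Checking the numbers, then picking up c.

```bash
python3 - <<'E'
from h import *
d=dict(np.load("pics/t2.png.npz"))
g=lambda U,V,z=.038:w(d,(U+.5)/4-.5+260,(V+.5)/4-.5+100,z)
f=(g(225,93)+g(289,93))/2; n=(g(233,294)+g(296,288))/2
print(f.round(4),n.round(4),((f+n)/2).round(4),np.linalg.norm(f-n),np.arctan2(*(f-n)[1::-1]))
E
```

```text
[ 0.6916 -0.115   0.038 ] [ 0.5568 -0.1206  0.038 ] [ 0.6242 -0.1178  0.038 ] 0.134905602281308 0.04160365817101801
```

Emit:
jog_arm(
  deltas="0 0 -.93 0 0 0;0 0 -.93 0 0 0;0 0 -.93 0 0 0;0 0 -.93 0 0 0;0 0 -.9 0 0 0;0 0 0 0 0 0",
)

```text
time: 12.05
eef_pos: [0.4257, -0.1083, 0.0255]
tcp_rot: [0.185, 0.983, 0.001, -0.002]
contact_force: [-0.3, -0.6, 0.6]
opening: 0.721
finger_force: 0.0
```

Emit:
jog_arm(
  deltas="0 0 0 0 0 0;0 0 0 0 0 0;0 0 0 0 0 0;0 0 0 0 0 0;0 0 0 0 0 0",
  gripper=0,
)

```text
time: 12.68
eef_pos: [0.4272, -0.1091, 0.0276]
tcp_rot: [0.185, 0.983, -0.0, 0.001]
contact_force: [-0.4, 0.7, 5.6]
opening: 0.477
finger_force: 40.8
```

```bash
python3 go.py .6195,-.0255,.12,.05
```

```text
t 12.68 tcp [ 0.4272 -0.1091  0.0276] yaw -0.372 tilt [ 0.002 -0.001 -1.   ] F [-0.4  0.7  5.6] op 0.477 ff 40.8
units [9.615 4.182 4.619] 4.22
```

Emit:
jog_arm(
  deltas="0 0 .92 0 0 0;0 0 .92 0 0 0;0 0 .92 0 0 0;0 0 .92 0 0 0;0 0 .92 0 0 0;.874 .38 0 0 0 .384;.874 .38 0 0 0 .384;.874 .38 0 0 0 .384;.874 .38 0 0 0 .384;.874 .38 0 0 0 .384;.874 .38 0 0 0 .384;.874 .38 0 0 0 .384;.874 .38 0 0 0 .384;.874 .38 0 0 0 .384;.874 .38 0 0 0 .384;.874 .38 0 0 0 .384;0 0 0 0 0 0;0 0 0 0 0 0",
)

```text
time: 14.92
eef_pos: [0.6181, -0.0249, 0.1179]
tcp_rot: [-0.025, 1.0, 0.0, -0.001]
contact_force: [-0.3, 0.9, -0.3]
opening: 0.474
finger_force: 40.7
```

```bash
python3 go.py .6195,-.0255,.046,.05
```

```text
t 14.93 tcp [ 0.6181 -0.0249  0.1179] yaw 0.051 tilt [-0.002  0.    -1.   ] F [-0.3  0.9 -0.3] op 0.474 ff 40.7
units [ 0.068 -0.032 -3.595] -0.008
```

Emit:
jog_arm(
  deltas=".04 -.03 -.9 0 0 0;0 0 -.9 0 0 0;0 0 -.9 0 0 0;0 0 -.5 0 0 0;0 0 -.35 0 0 0;0 0 0 0 0 0;0 0 0 0 0 0",
)

```text
time: 15.8
eef_pos: [0.62, -0.0258, 0.0484]
tcp_rot: [-0.025, 1.0, -0.0, 0.001]
contact_force: [0.1, 0.6, -1.1]
opening: 0.478
finger_force: 40.7
```

Emit:
jog_arm(
  deltas="0 0 0 0 0 0;0 0 0 0 0 0;0 0 0 0 0 0",
  gripper=0.72,
)

```text
time: 16.18
eef_pos: [0.6196, -0.0258, 0.0482]
tcp_rot: [-0.025, 1.0, -0.0, 0.0]
contact_force: [-0.3, 0.4, 0.5]
opening: 0.721
finger_force: 0.0
```

```bash
python3 go.py .439,.1398,.12,.193
```

```text
t 16.18 tcp [ 0.6196 -0.0258  0.0482] yaw 0.05 tilt [ 0.001 -0.    -1.   ] F [-0.3  0.4  0.5] op 0.721 ff 0.0
units [-9.032  8.281  3.592] 1.427
```

Emit:
jog_arm(
  deltas="0 0 .9 0 0 0;0 0 .9 0 0 0;0 0 .9 0 0 0;0 0 .9 0 0 0;-.821 .753 0 0 0 .13;-.821 .753 0 0 0 .13;-.821 .753 0 0 0 .13;-.821 .753 0 0 0 .13;-.821 .753 0 0 0 .13;-.821 .753 0 0 0 .13;-.821 .753 0 0 0 .13;-.821 .753 0 0 0 .13;-.821 .753 0 0 0 .13;-.821 .753 0 0 0 .13;-.821 .753 0 0 0 .13;0 0 0 0 0 0;0 0 0 0 0 0",
)

```text
time: 18.3
eef_pos: [0.4391, 0.14, 0.12]
tcp_rot: [-0.097, 0.995, -0.0, 0.0]
contact_force: [-0.1, -0.2, 0.1]
opening: 0.72
finger_force: 0.0
```

```bash
python3 go.py .439,.1398,.027,.193
```

```text
t 18.3 tcp [0.4391 0.14   0.12  ] yaw 0.194 tilt [ 0.001 -0.    -1.   ] F [-0.1 -0.2  0.1] op 0.72 ff 0.0
units [-0.006 -0.009 -4.65 ] -0.008
```

Emit:
jog_arm(
  deltas="0 0 -.93 0 0 0;0 0 -.93 0 0 0;0 0 -.93 0 0 0;0 0 -.93 0 0 0;0 0 -.9 0 0 0;0 0 0 0 0 0",
)

```text
time: 19.05
eef_pos: [0.4382, 0.1393, 0.0261]
tcp_rot: [-0.096, 0.995, -0.0, -0.002]
contact_force: [0.4, -0.1, 1.0]
opening: 0.722
finger_force: 0.0
```

Emit:
jog_arm(
  deltas="0 0 0 0 0 0;0 0 0 0 0 0;0 0 0 0 0 0;0 0 0 0 0 0;0 0 0 0 0 0",
  gripper=0,
)

```text
time: 19.68
eef_pos: [0.4398, 0.1399, 0.0283]
tcp_rot: [-0.097, 0.995, -0.0, 0.001]
contact_force: [0.6, -1.6, 5.4]
opening: 0.48
finger_force: 40.7
```

```bash
python3 go.py .6149,.0663,.12,.05
```

```text
t 19.68 tcp [0.4398 0.1399 0.0283] yaw 0.194 tilt [ 0.002 -0.    -1.   ] F [ 0.6 -1.6  5.4] op 0.48 ff 40.7
units [ 8.754 -3.68   4.586] -1.436
```

Emit:
jog_arm(
  deltas="0 0 .92 0 0 0;0 0 .92 0 0 0;0 0 .92 0 0 0;0 0 .92 0 0 0;0 0 .92 0 0 0;.875 -.368 0 0 0 -.144;.875 -.368 0 0 0 -.144;.875 -.368 0 0 0 -.144;.875 -.368 0 0 0 -.144;.875 -.368 0 0 0 -.144;.875 -.368 0 0 0 -.144;.875 -.368 0 0 0 -.144;.875 -.368 0 0 0 -.144;.875 -.368 0 0 0 -.144;.875 -.368 0 0 0 -.144;0 0 0 0 0 0;0 0 0 0 0 0",
)

```text
time: 21.8
eef_pos: [0.6133, 0.0663, 0.1188]
tcp_rot: [-0.025, 1.0, 0.0, -0.001]
contact_force: [-0.7, 0.3, -1.4]
opening: 0.472
finger_force: 40.7
```

```bash
python3 go.py .6149,.0663,.0465,.05
```

```text
t 21.8 tcp [0.6133 0.0663 0.1188] yaw 0.049 tilt [-0.001  0.    -1.   ] F [-0.7  0.3 -1.4] op 0.472 ff 40.7
units [ 7.800e-02 -2.000e-03 -3.614e+00] 0.007
```

Emit:
jog_arm(
  deltas=".04 0 -.9 0 0 0;0 0 -.9 0 0 0;0 0 -.9 0 0 0;0 0 -.55 0 0 0;0 0 -.35 0 0 0;0 0 0 0 0 0;0 0 0 0 0 0",
)

```text
time: 22.68
eef_pos: [0.6152, 0.0663, 0.048]
tcp_rot: [-0.025, 1.0, -0.0, 0.001]
contact_force: [-0.2, -0.3, -0.9]
opening: 0.475
finger_force: 40.7
```

Emit:
jog_arm(
  deltas="0 0 0 0 0 0;0 0 0 0 0 0;0 0 0 0 0 0",
  gripper=0.72,
)

```text
time: 23.05
eef_pos: [0.6149, 0.0663, 0.0478]
tcp_rot: [-0.025, 1.0, -0.0, 0.0]
contact_force: [0.5, 1.2, 0.1]
opening: 0.719
finger_force: 0.0
```

```bash
python3 go.py .4323,-.3391,.12,-.097
```

```text
t 23.05 tcp [0.6149 0.0663 0.0478] yaw 0.049 tilt [ 0.001 -0.    -1.   ] F [0.5 1.2 0.1] op 0.719 ff 0.0
units [ -9.128 -20.27    3.611] -1.464
```

Emit:
jog_arm(
  deltas="0 0 .9 0 0 0;0 0 .9 0 0 0;0 0 .9 0 0 0;0 0 .9 0 0 0;-.76 -.9 0 0 0 -.0665;-.76 -.9 0 0 0 -.0665;-.76 -.9 0 0 0 -.0665;-.76 -.9 0 0 0 -.0665;-.76 -.9 0 0 0 -.0665;-.76 -.9 0 0 0 -.0665;-.76 -.9 0 0 0 -.0665;-.76 -.9 0 0 0 -.0665;-.76 -.9 0 0 0 -.0665;-.76 -.9 0 0 0 -.0665;-.76 -.9 0 0 0 -.0665;-.76 -.9 0 0 0 -.0665",
)

```text
time: 25.05
eef_pos: [0.4315, -0.1505, 0.1199]
tcp_rot: [0.015, 1.0, -0.0, 0.0]
contact_force: [0.6, 0.0, 1.3]
opening: 0.721
finger_force: 0.0
```

Emit:
jog_arm(
  deltas="0 -.947 0 0 0 -.0665;0 -.947 0 0 0 -.0665;0 -.947 0 0 0 -.0665;0 -.947 0 0 0 -.0665;0 -.947 0 0 0 -.0665;0 -.947 0 0 0 -.0665;0 -.947 0 0 0 -.0665;0 -.947 0 0 0 -.0665;0 -.947 0 0 0 -.0665;0 -.947 0 0 0 -.0665;0 0 0 0 0 0;0 0 0 0 0 0",
)

```text
time: 26.55
eef_pos: [0.432, -0.3388, 0.1191]
tcp_rot: [0.048, 0.999, 0.0, -0.0]
contact_force: [0.7, 0.4, -0.4]
opening: 0.725
finger_force: 0.0
```

```bash
python3 go.py .4323,-.3391,.027,-.097
```

```text
t 26.55 tcp [ 0.432  -0.3388  0.1191] yaw -0.097 tilt [-0.     0.001 -1.   ] F [ 0.7  0.4 -0.4] op 0.725 ff 0.0
units [ 0.014 -0.017 -4.603] -0.0
```

Emit:
jog_arm(
  deltas="0 0 -.92 0 0 0;0 0 -.92 0 0 0;0 0 -.92 0 0 0;0 0 -.92 0 0 0;0 0 -.9 0 0 0;0 0 0 0 0 0",
)

```text
time: 27.3
eef_pos: [0.4311, -0.338, 0.0255]
tcp_rot: [0.048, 0.999, 0.002, -0.001]
contact_force: [0.5, 0.4, -0.2]
opening: 0.719
finger_force: 0.0
```

Emit:
jog_arm(
  deltas="0 0 0 0 0 0;0 0 0 0 0 0;0 0 0 0 0 0;0 0 0 0 0 0;0 0 0 0 0 0",
  gripper=0,
)

```text
time: 27.92
eef_pos: [0.4325, -0.3395, 0.0284]
tcp_rot: [0.048, 0.999, -0.0, 0.0]
contact_force: [-0.5, -0.4, 3.3]
opening: 0.475
finger_force: 40.7
```

```bash
python3 go.py .6103,.1582,.12,.05
```

```text
t 27.93 tcp [ 0.4325 -0.3395  0.0284] yaw -0.097 tilt [ 0.001 -0.001 -1.   ] F [-0.5 -0.4  3.3] op 0.475 ff 40.7
units [ 8.889 24.885  4.58 ] 1.469
```

Emit:
jog_arm(
  deltas="0 0 .92 0 0 0;0 0 .92 0 0 0;0 0 .92 0 0 0;0 0 .92 0 0 0;0 0 .92 0 0 0;0 .93 0 0 0 .0544;0 .93 0 0 0 .0544;0 .93 0 0 0 .0544;0 .93 0 0 0 .0544;0 .93 0 0 0 .0544;0 .93 0 0 0 .0544;0 .93 0 0 0 .0544;0 .93 0 0 0 .0544;0 .93 0 0 0 .0544;0 .93 0 0 0 .0544;0 .93 0 0 0 .0544;0 .93 0 0 0 .0544;0 .93 0 0 0 .0544;0 .93 0 0 0 .0544",
)

```text
time: 30.3
eef_pos: [0.4321, -0.0775, 0.1198]
tcp_rot: [0.01, 1.0, -0.0, 0.0]
contact_force: [-0.2, 0.1, -0.8]
opening: 0.478
finger_force: 40.6
```

Emit:
jog_arm(
  deltas=".684 .913 0 0 0 .0544;.684 .913 0 0 0 .0544;.684 .913 0 0 0 .0544;.684 .913 0 0 0 .0544;.684 .913 0 0 0 .0544;.684 .913 0 0 0 .0544;.684 .913 0 0 0 .0544;.684 .913 0 0 0 .0544;.684 .913 0 0 0 .0544;.684 .913 0 0 0 .0544;.684 .913 0 0 0 .0544;.684 .913 0 0 0 .0544;.684 .913 0 0 0 .0544;0 0 0 0 0 0;0 0 0 0 0 0",
)

```text
time: 32.17
eef_pos: [0.6095, 0.1588, 0.1193]
tcp_rot: [-0.025, 1.0, -0.0, -0.001]
contact_force: [0.2, -0.8, -0.9]
opening: 0.478
finger_force: 40.6
```

```bash
python3 go.py .6103,.1582,.0465,.05
```

```text
t 32.17 tcp [0.6095 0.1588 0.1193] yaw 0.05 tilt [-0.001 -0.    -1.   ] F [ 0.2 -0.8 -0.9] op 0.478 ff 40.6
units [ 0.041 -0.028 -3.639] -0.003
```

Emit:
jog_arm(
  deltas=".02 -.02 -.9 0 0 0;0 0 -.9 0 0 0;0 0 -.9 0 0 0;0 0 -.55 0 0 0;0 0 -.35 0 0 0;0 0 0 0 0 0;0 0 0 0 0 0",
)

```text
time: 33.05
eef_pos: [0.611, 0.1584, 0.0485]
tcp_rot: [-0.025, 1.0, 0.0, 0.001]
contact_force: [0.8, 0.2, -0.5]
opening: 0.474
finger_force: 40.6
```

Emit:
jog_arm(
  deltas="0 0 0 0 0 0;0 0 0 0 0 0;0 0 0 0 0 0",
  gripper=0.72,
)

```text
time: 33.42
eef_pos: [0.6107, 0.1583, 0.0482]
tcp_rot: [-0.025, 1.0, 0.0, 0.0]
contact_force: [-0.2, 0.5, 0.0]
opening: 0.718
finger_force: 0.0
```

Emit:
jog_arm(
  deltas="0 0 .9 0 0 0;0 0 .9 0 0 0;0 0 .9 0 0 0;0 0 .9 0 0 0;0 0 .9 0 0 0;-.8 .6 0 0 0 0;-.8 .6 0 0 0 0;-.8 .6 0 0 0 0;-.8 .6 0 0 0 0;-.8 .6 0 0 0 0;-.8 .6 0 0 0 0;-.8 .6 0 0 0 0;0 .8 0 0 0 0;0 .8 0 0 0 0;0 .8 0 0 0 0;0 .8 0 0 0 0;0 .8 0 0 0 0;0 0 0 0 0 0;0 0 0 0 0 0",
)

```text
time: 35.8
eef_pos: [0.4983, 0.3222, 0.1375]
tcp_rot: [-0.025, 1.0, -0.0, -0.0]
contact_force: [0.2, -0.0, 0.2]
opening: 0.721
finger_force: 0.0
```

```bash
python3 go.py; python3 - <<'E'
from h import *
d=shot("top","pics/t3.png")
a=cv2.resize(d["color"][105:225,195:355],None,fx=5,fy=5,interpolation=cv2.INTER_CUBIC)
cv2.imwrite("pics/c5.png",a)
cv2.imwrite("pics/s3.png",shot("scene","pics/s3.png")["color"])
E
```

```text
t 35.8 tcp [0.4983 0.3222 0.1375] yaw 0.05 tilt [-0. -0. -1.] F [ 0.2 -0.   0.2] op 0.721 ff 0.0
```

View pics/c5.png

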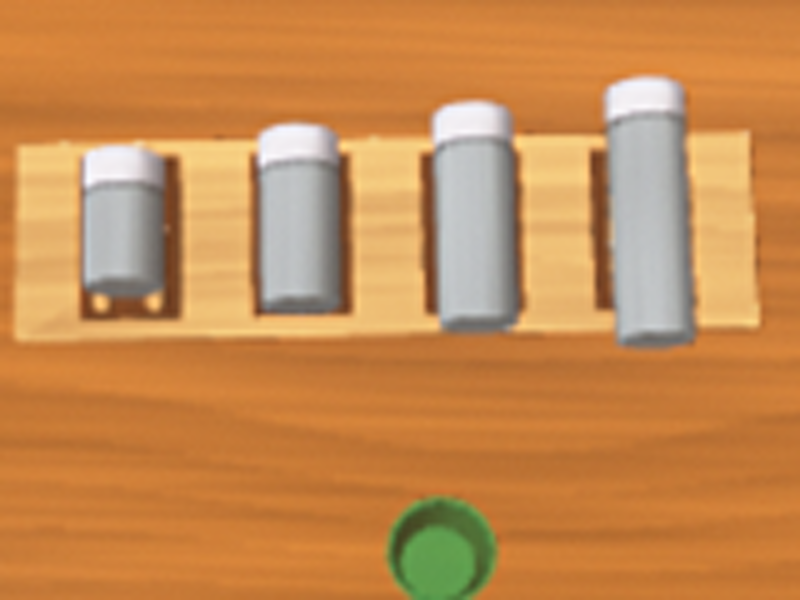

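View pics/s3.png

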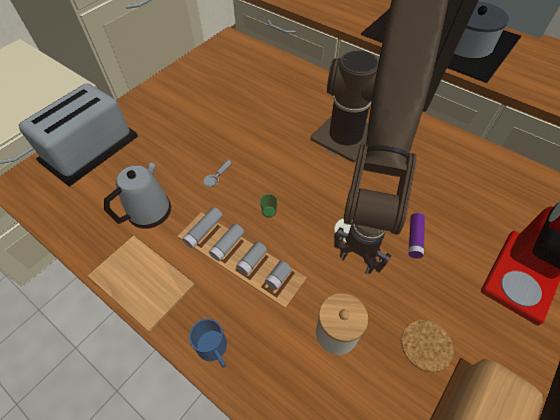

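All four tubes lie in order, at crop columns 124, 300, 477 and 650. The glass at (442,550) and the kettle look unmoved, and the gripper touches nothing. One numeric check before handing in.

```bash
python3 - <<'E'
from h import *
d=dict(np.load("pics/t3.png.npz"))
g=lambda U,V,z=.038:w(d,(U+.5)/5-.5+195,(V+.5)/5-.5+105,z)
C={4:(.6103,.1582),3:(.6149,.0663),2:(.6195,-.0255),1:(.6241,-.1174)}
for k,(f,n) in {4:((124,158),(124,291)),3:((298,136),(301,307)),2:((472,114),(479,325)),1:((645,90),(656,343))}.items():
    F,N=g(*f),g(*n); print(k,((F+N)/2)[:2]-C[k],np.linalg.norm(F-N).round(4),np.arctan2(*(F-N)[1::-1]).round(3))
print('glass',g(442,552,.06))
E
```

```text
4 [-8.65502628e-04 -6.65310719e-05] 0.0719 0.05
3 [-0.0006642   0.00040578] 0.0927 0.052
2 [-9.30107150e-04  7.55015947e-05] 0.1147 0.052
1 [-5.97134450e-04 -4.63525247e-05] 0.1379 0.047
glass [ 0.43935167 -0.0109682   0.06      ]
```

```bash
python3 -c "
from plant import ctrl; print(ctrl.sign_off())"
```

```text
the job is handed in; nothing more can be done
None
```

The job is handed in with all four tubes in their cradles, longest at the kettle's end; the last pictures put each within about 1 mm of centre and lined up with the ribs, the glass had not moved, and the kettle looked undisturbed.

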